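# Square a tile on the indexing wheel, then index the wheel a quarter turn

## Robot

A 7-joint arm with a two-finger parallel gripper is mounted at the origin on a cart in front of the work surface, level with it; the furniture and walls round the work are solid. World frame = base frame: x ahead of the robot, y to its left, z up, the work surface at z = 0. Lengths are in mm, angles in rad, forces in N, time in s.
With the tool pointing down it reaches from about 400 to 875 mm from the base axis. Payload 4.4 kg.
Tool frame: the origin (TCP) lies at the very end of the fingers, on their centre line; the grasp point (between the pads) lies 19 mm behind it; z points along the fingers, y is the line along which they close (so a half turn about z gives the same grasp; the last joint's range is limited). The gripper opens to 85 mm and grips with 20 to 120 N. Pads are 22 mm wide; open, the fingers measure 114 mm over their backs; the gripper's body (76 mm by 85 mm) begins 54 mm behind the grasp point. The pads swing forward as they close: fully open they stand 13 mm farther back than shut.
Start: joints at [-1.41, 0.628, 0.038, 1.517, -0.027, 0.996, -0.02], TCP at [146.134, 633.374, 231.313] pointing down, gripper open.
Joint ranges: [-3.06, 3.06], [-0.37, 2.12], [-1.25, 1.32], [0.18, 2.47], [-1.1, 4.24], [0.23, 1.98], [-2.94, 2.94]. Speed limits (rad/s): [2.57, 2.57, 3.14, 3.14, 3.14, 3.14, 3.14].

## Interface

Orientations are given as [roll, pitch, yaw] about the fixed x, y, z axes, in that order (R = Rz(yaw) Ry(pitch) Rx(roll)).
In Python, from cell import monitor, viewer, workorder gives the robot as it stands.
- The arm moves only by the tool arm_command, never from a script. Its argument "series" is one flat list of numbers, 5 for each row, row after row: the opening in per cent of the stroke, from 0 (shut) to 100 (fully open), then the shift along the tool's x, y, z in cm, then the turn about the tool's z in degrees. In form: [claw, x, y, z, roll, claw, x, y, z, roll, ...]. A call has exactly 5 rows; each row is the pose to reach, as a shift and turn from the pose commanded when the call began, along the tool's axes at that moment; what a row does not reach only later rows make up. A row lasts 1/12 s, in which the tool goes at most 41.7 mm and 7.16 degrees, less where a joint would pass 70% of its speed; a pose out of reach is approached as far as the arm can. A call with a gripper value outside its range is refused whole. The fingers move at their own pace and stop on an object; the grip force is fixed at half the most. Time passes only in rows, so rows that repeat a pose let the fingers close, or fill a call up. It gives the time, the measured TCP pose, the force, the opening and the grip force at its end, in the units of the state.
- monitor.read_state(): the state, without advancing time (a new reading comes with each control period).
- viewer.get_image(name): name is "scene" or "top"; returns (picture, depth): 480x640x3 uint8, red, green, blue; 480x640 float32, mm along the optical axis (not along the pixel's ray), 0 where there is no reading.
- viewer.camera_model(name): a dict with "mtx" (3x3 intrinsics, pixels), "R" (3x3) and "t" (3): a world point X has camera coordinates R X + t. Camera axes: x right, y down, z forward; pixel columns grow to the right and rows downward; lengths in mm; the calibration is good to about 2 mm. A picture is of the moment at which its call begins. camera_model takes no time and is no camera call.
- workorder.finish_job(): hands the job in; it is judged then, once.
The state is a dict: "clock": time; "qpos": joint angles; "qd": joint speeds; "tau": joint torques, N m; "eef_pos": TCP position; "tool_rot": TCP orientation; "force": force on the tool from outside, world axes, zero at the start; "torque": the same for the moment, N m; "width": finger opening in mm; "gripper_force": force on a finger pad.
Only numpy, scipy, OpenCV 4.12 (cv2) and the standard library are available. Lean on these libraries where they do the work, as an engineer would, in place of code of your own. Each camera call takes 0.05 s, during which the arm holds its last target. There are 200 camera calls.

## Task

Take the wooden stick out of its cup and use it to nudge the loose tile on the locked wheel, under the hand rest, until it lies flat against both brass strips of the square corner; touch the tile with nothing but the stick, then stand the stick back in its cup. Next pull up the wheel's spring plunger and twist it so that it stays out by itself, turn the wheel a full quarter turn counter-clockwise to its other stop, and twist the plunger back so that its pin drops fully home and locks the wheel with the tile still snug in the corner. Leave the other things on the table where they stand.

Things in the scene. Friction and masses are not known exactly. Their poses are not given: they have to be found in the camera images.
- index_table: Fixed indexing table for decorating tiles: plywood base 270 (x) x 370 (y) x 18 mm; origin under its centre, z up, x roughly to the robot's left, y towards the robot. An aluminium wheel, 250 mm across, turns on it about the origin's z; its top is 42 mm up. A steel bracket on the robot's side, at x 29, y 108 mm, carries the plunger; it and the plunger's collar reach 74 mm up.
- rest_edge (a point): Middle of the right-hand lower edge of the wooden hand rest, a fixed plank that crosses over the wheel, right of its middle, along this frame's y: 50 mm wide (x 0 to 50), 18 mm thick, 370 mm long, its underside 62 mm above the wheel's top, on two legs at its ends. The tile's -x edge must end 28 mm behind this edge: a straight tool reaches it only leaning 33 to 50 degrees, its tip towards +x.
- wheel (a joint): Turn of the wheel, rad, counter-clockwise seen from above positive; starts at 0, hard stops at 0 and 1.571 (a quarter turn). Light friction. It can turn only while the plunger's pin is out of it.
- wheel_centre (a point): Centre of the wheel's top face (42 mm above the table); its axes turn with the wheel and equal those of index_table while the wheel is at 0.
- corner (a point): Inner corner of the square fence, on the wheel's top face; axes turn with the wheel. Two brass strips, 10 mm high, 14 mm wide: one with its inner face at x = 0 from y -100 to +14 mm, one with its inner face at y = 0 from x -110 to 0 mm. The tile belongs on the -x, -y side; home, its centre reads x = -50, y = -50 mm here, over the wheel's axis.
- tile: Plain biscuit-fired tile, 100 x 100 x 12 mm, 0.14 to 0.28 kg; origin at the centre of its underside, z up, x and y along its edges. It starts loose on the wheel, about 12 to 28 mm short of each strip (towards -x and -y of the corner frame), turned up to 8 degrees; smooth, it slides at a friction of about 0.3.
- stick: Turned wooden modelling stick, round, 12 mm thick, 180 mm long, 30 g, ends rounded; origin at its lower tip, z along it to its upper end. It stands in the cup, leaning about 38 degrees over the rim, roughly away from the robot or to its right; about 85 mm of it is inside.
- tool_cup: Buff pottery cup that holds the stick, fixed, 78 mm across, 76 mm high, inner floor 8 mm up, about 60 mm wide inside; origin under its centre, z up.
- plunger (a joint): Height by which the spring plunger is drawn up, m: 0 home, pin 8 mm deep in the wheel; 0.008 pin resting on the wheel's face; 0.0115 parked, cross-pin resting on the collar; 0.016 end of travel. The spring pulls it down with 6 N at 0, 9 N when parked.
- plunger_handle (a joint): Twist of the plunger about its vertical axis, rad, clockwise seen from above positive, -0.1 to 1.4. 0: cross-pin in line with the collar's slot, where it drops when let go. At home it cannot twist (0.15 play). Drawn up 12 mm or more and twisted beyond 0.6 it stays parked; 1.1 parks it well.
- handle_bar (a point): Centre of the plunger's black T-bar, 98 mm above the table when home; it rises and twists with the plunger. 44 mm long along this point's x axis, 10 mm thick along y, 16 mm high.
- wheel_knob (a point): Middle of the black turning knob upright near the wheel's rim, 108 mm from the axis: 18 mm in diameter, grip from 10 to 34 mm above the wheel's top, this point 22 mm above it. It starts on the far side of the wheel and goes round by the left towards the robot.
- lidded_jar: Bystander: pottery jar with dark lid, 70 mm across, 102 mm high, loose; origin under its centre.
- tape_roll: Bystander: roll of tape lying flat, 89 mm across, 24 mm high, loose; origin under its centre.
- cup_pink: Bystander: pink pottery cup, 85 mm across, 88 mm high, loose; origin under its centre.

How it is judged:
By the outcome, as a careful person would: the job done as asked, in the order asked, and still so for the second after the job is handed in, with the robot touching nothing.
It also fails if it takes over 72 s, if anything falls off the work surface, if the arm or the gripper's body presses on something with over 40 N, if the wrist force passes 120 N, or if a joint passes its speed limit or range.

## Working session

There is one attempt and no reset: what is moved stays moved. The work goes in short steps, Python scripts to look and compute and a tool call to move; the robot and the scene stay as the last step left them, time stands still between calls to the robot, and variables do not carry over. Pictures are saved under pics/ and viewed, at most 10 in all, crops included, and the job is handed in when it is done.

Besides the shell and the picture viewer there is one more tool, called after "Request:" by a JSON object that holds its "api" and its "payload". arm_command: Moves the arm, as the interface text tells. Its arguments: {"type":"object","properties":{"series":{"type":"array","items":{"type":"number"}}},"required":["series"]}

```bash
mkdir -p pics; ls; python3 - <<'E'
from cell import monitor, viewer
import cv2, numpy as np
s=monitor.read_state(); print({k:np.round(v,3).tolist() for k,v in s.items()})
for n in("scene","top"):
    im,d=viewer.get_image(n); cv2.imwrite(f"pics/{n}0.png",im[:,:,::-1]); np.savez(f"pics/{n}0.npz",im=im,d=d)
    m=viewer.camera_model(n); print(n,np.round(m["mtx"],1).tolist(),np.round(m["R"],3).tolist(),np.round(m["t"],1).tolist(), (-m["R"].T@m["t"]).round())
E
```

```text
pics
{'clock': 0.0, 'qpos': [-1.41, 0.629, 0.038, 1.518, -0.027, 0.996, -0.02], 'qd': [-0.001, -0.001, -0.0, 0.002, 0.0, 0.001, 0.0], 'tau': [-0.001, -56.341, 1.226, -19.344, 0.011, 0.011, 0.0], 'eef_pos': [145.993, 632.744, 230.386], 'tool_rot': [-3.14, 0.0, 2.915], 'force': [0.876, 0.365, 0.061], 'torque': [0.035, -0.031, 0.02], 'gripper_force': 0.0, 'width': 85.339}
scene [[591.9, 0.0, 310.8], [0.0, 591.9, 224.4], [0.0, 0.0, 1.0]] [[0.732, -0.681, 0.015], [-0.48, -0.531, -0.698], [0.484, 0.504, -0.716]] [-370.6, 327.9, 1220.8] [-162. -694. 1108.]
top [[621.9, 0.0, 317.7], [0.0, 621.9, 241.5], [0.0, 0.0, 1.0]] [[-0.012, -1.0, -0.001], [-0.99, 0.012, -0.142], [0.142, -0.001, -0.99]] [16.8, 523.8, 1306.0] [ 334.   12. 1367.]
```

View pics/scene0.png

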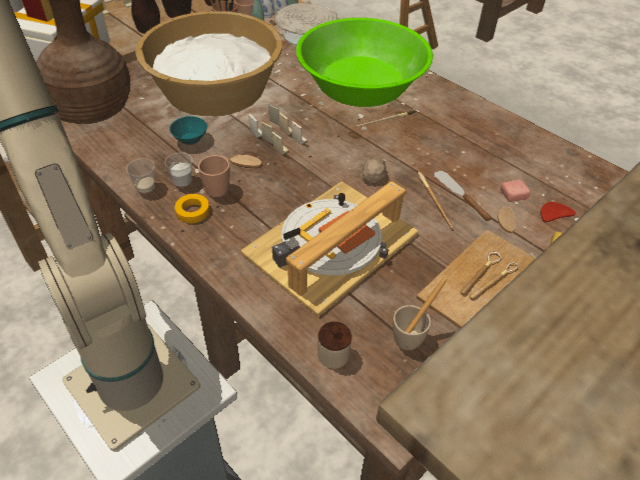

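View pics/top0.png

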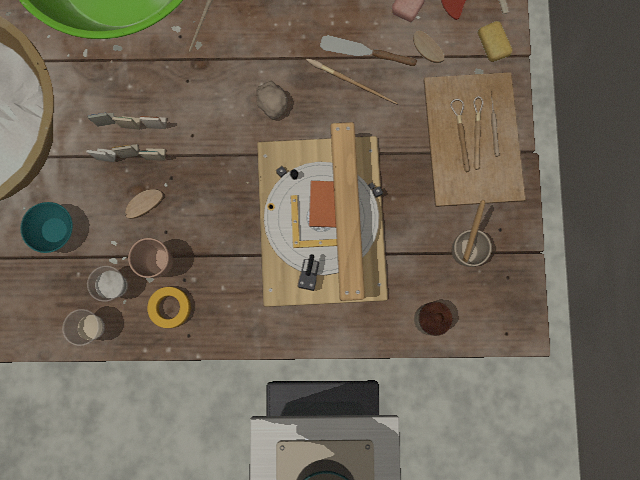

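```bash
cat > h.py <<'E'
import numpy as np, cv2
from cell import monitor, viewer
def load(n,k=0):
    z=np.load(f"pics/{n}{k}.npz"); return z["im"],z["d"]
def snap(n,k):
    im,d=viewer.get_image(n); np.savez(f"pics/{n}{k}.npz",im=im,d=d); return im,d
def cam(n):
    m=viewer.camera_model(n); return np.array(m["mtx"]),np.array(m["R"]),np.array(m["t"])
def ray(n,uv):
    K,R,t=cam(n); uv=np.atleast_2d(np.asarray(uv,float))
    r=np.c_[uv,np.ones(len(uv))]@np.linalg.inv(K).T
    return -R.T@t, r@R, r     # centre, world dirs with depth 1
def plane(n,uv,z):
    c,d,_=ray(n,uv); return c+d*((z-c[2])/d[:,2])[:,None]
def cloud(n,d):
    v,u=np.mgrid[:480,:640]; c,r,_=ray(n,np.c_[u.ravel(),v.ravel()])
    return (c+r*d.reshape(-1,1)).reshape(480,640,3)
def proj(n,X):
    K,R,t=cam(n); p=(np.atleast_2d(X)@R.T+t)@K.T; return p[:,:2]/p[:,2:]
E
python3 - <<'E'
from h import *
im,d=load("top"); a=cv2.resize(im[110:315,250:400],None,fx=2.9,fy=2.9,interpolation=cv2.INTER_CUBIC)
im2,d2=load("scene"); b=cv2.resize(im2[180:380,240:450],None,fx=1.73,fy=1.73*1.7,interpolation=cv2.INTER_CUBIC)
b=cv2.resize(im2[175:375,240:450],(363,346))
o=np.zeros((600,800,3),np.uint8); o[:a.shape[0],:a.shape[1]]=a[:, :435]; o[:346,435:798]=b
c=cv2.resize(im[195:275,445:500],(165,240)); o[355:595,440:605]=c
cv2.imwrite("pics/comp1.png",o[:,:,::-1])
C=cloud("top",d)
for n,(u,v) in dict(base=(268,220),base2=(270,295),wheel=(275,230),tile=(322,203),plank=(345,180),plank2=(352,280),strip=(295,225),strip2=(315,242),bar=(310,262),knob=(294,174),b2=(281,171),b3=(377,190),stick=(480,212),cuprim=(456,248)).items(): print(n,C[v,u].round(1),tuple(im[v,u]))
E
```

```text
base [571.1 117.3  44.1] (np.uint8(164), np.uint8(163), np.uint8(155))
base2 [410.7 114.9  21.4] (np.uint8(163), np.uint8(143), np.uint8(105))
wheel [550.1 102.7  37.5] (np.uint8(178), np.uint8(175), np.uint8(168))
tile [6.057e+02 3.000e-01 5.070e+01] (np.uint8(153), np.uint8(94), np.uint8(60))
plank [638.9 -47.  120.7] (np.uint8(155), np.uint8(126), np.uint8(88))
plank2 [432.8 -57.1 123.7] (np.uint8(167), np.uint8(134), np.uint8(96))
strip [558.1  58.8  52.3] (np.uint8(178), np.uint8(146), np.uint8(81))
strip2 [520.8  16.3  52.1] (np.uint8(179), np.uint8(146), np.uint8(80))
bar [472.3  26.8 103.4] (np.uint8(27), np.uint8(30), np.uint8(34))
knob [663.9  59.3  77.1] (np.uint8(25), np.uint8(28), np.uint8(25))
b2 [681.7  89.3  35.6] (np.uint8(170), np.uint8(167), np.uint8(160))
b3 [ 636.3 -120.5   36.1] (np.uint8(158), np.uint8(156), np.uint8(148))
stick [ 566.4 -317.6  133. ] (np.uint8(138), np.uint8(114), np.uint8(79))
cuprim [ 510.4 -295.     3.9] (np.uint8(107), np.uint8(98), np.uint8(84))
```

View pics/comp1.png

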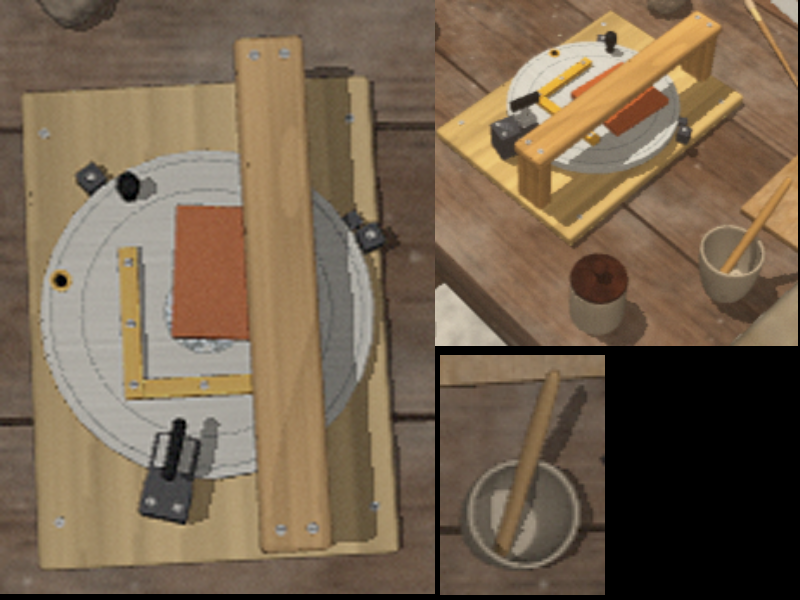

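```bash
cat > m1.py <<'E'
from h import *
im,d=load("top"); C=cloud("top",d); hsv=cv2.cvtColor(im,cv2.COLOR_RGB2HSV)
def rect(m,z):
    k,l,s,_=cv2.connectedComponentsWithStats(m.astype(np.uint8)); i=1+s[1:,4].argmax()
    c=max(cv2.findContours((l==i).astype(np.uint8),0,1)[0],key=cv2.contourArea)[:,0]
    p=plane("top",c,z)[:,:2].astype(np.float32); return cv2.minAreaRect(p),p,l==i
reg=np.zeros((480,640),bool); reg[115:310,250:395]=1
Z=C[...,2]
pl,pp,_=rect(reg&(Z>112)&(Z<132)&(hsv[...,1]>60)&(im[...,0]>90),122); print("plank",pl, cv2.boxPoints(pl).round(1).tolist())
b=cv2.boxPoints(pl); e=[(b[(i+1)%4]-b[i]) for i in range(4)]; L=max(e,key=np.linalg.norm)
ty=L/np.linalg.norm(L); ty=ty*(-1 if ty[0]>0 else 1); tx=np.array([-ty[1],ty[0]]); tx=tx*(1 if tx[1]>0 else -1)
pc=np.array(pl[0]); O=pc+53*tx; print("tx",tx,"ty",ty,"O from plank",O, "yaw",np.degrees(np.arctan2(tx[1],tx[0])))
T=lambda p:(np.c_[(np.atleast_2d(p)[:,:2]-O)@tx,(np.atleast_2d(p)[:,:2]-O)@ty]).round(1)
whm=reg&(Z>36)&(Z<47)&(hsv[...,1]<40)&(im[...,0]>120)
c=np.argwhere(whm)[:,::-1]; hull=cv2.convexHull(c.astype(np.int32))[:,0]; wp=plane("top",hull,42)
(cx,cy),r=cv2.minEnclosingCircle(wp[:,:2].astype(np.float32)); print("wheel circ",cx,cy,r,T([cx,cy]))
ye=reg&(hsv[...,0]>17)&(hsv[...,0]<30)&(hsv[...,1]>110)&(abs(Z-52)<6); sr,sp,_=rect(ye,52)
print("strip pts (table)  L minx/maxx/miny/maxy",T(sp).min(0),T(sp).max(0)); t=T(sp)
print(" vertical strip inner x:",np.sort(t[(t[:,1]<20)&(t[:,1]>-30)][:,0]), " lower strip y:",np.sort(t[(t[:,0]<35)][:,1]))
ti=reg&(hsv[...,0]<14)&(hsv[...,1]>120)&(abs(Z-54)<8); tr,tp,_=rect(ti,54); print("tile rect",tr,T(cv2.boxPoints(tr)).tolist())
t=T(tp); print("tile T min max",t.min(0),t.max(0))
dk=reg&(im.max(2)<70)
for n,lo,hi,z in(("bar",94,115,106),("knob",66,90,76)):
    m=dk&(Z>lo)&(Z<hi); rr,_,mm=rect(m,z); print(n,mm.sum(),rr,T(rr[0]),"box",T(cv2.boxPoints(rr)).tolist(),"z",np.median(Z[mm]))
# stick & cup
for n in("top","scene"):
    im,d=load(n); P=cloud(n,d); hs=cv2.cvtColor(im,cv2.COLOR_RGB2HSV)
    near=(abs(P[...,0]-545)<90)&(abs(P[...,1]+310)<90)
    m=near&(P[...,2]>85)&(P[...,2]<200); q=P[m]; c=np.median(q,0); u,s,v=np.linalg.svd(q-q.mean(0)); dd=v[0]*np.sign(v[0][2])
    pr=(q-q.mean(0))@dd; print(n,"stick n",len(q),"mean",q.mean(0).round(1),"dir",dd.round(3),"lean",np.degrees(np.arccos(dd[2])),"zmax",q[:,2].max(),"ext",pr.min(),pr.max(),"rms",s[1]/len(q)**.5)
    r=near&(abs(P[...,2]-76)<5); q=P[r]; print("  rim",len(q),cv2.minEnclosingCircle(q[:,:2].astype(np.float32)))
E
python3 m1.py
```

```text
plank ((577.6223754882812, -49.21957015991211), (368.2655334472656, 49.95970153808594), 2.219738245010376) [[392.70001220703125, -31.399999618530273], [394.6000061035156, -81.30000305175781], [762.5999755859375, -67.0], [760.5999755859375, -17.100000381469727]]
tx [-0.03873206  0.99924964] ty [-0.99924964 -0.03873206] O from plank [575.5695765    3.74066162] yaw 92.219734
wheel circ 584.0826416015625 0.6753110289573669 132.03138732910156 [[-3.4 -8.4]]
strip pts (table)  L minx/maxx/miny/maxy [-30.3 -50.4] [62.1 63.2]
 vertical strip inner x: [49.5 49.6 49.7 49.8 49.9 50.  50.1 50.2 50.3 50.4 50.5 50.7 50.8 50.9
 51.  51.  51.1 51.1 51.2 51.3 51.4 51.5 51.6 52.8 53.1 53.4 55.1 55.5
 57.1 57.6 58.2 59.4 59.5 59.8 59.9 60.  60.1 60.2 60.2 60.3 60.5 60.6
 60.7 60.8 60.9 60.9 61.  61.1 61.2 61.3 61.4 61.5 61.6 61.7 61.9]  lower strip y: [49.3 49.3 49.4 49.4 49.5 49.5 49.6 49.6 49.7 49.8 49.9 50.  50.  50.1
 50.2 50.3 50.4 50.5 50.6 50.7 50.8 50.9 51.  51.2 51.2 51.3 51.4 51.4
 51.9 52.2 53.3 54.4 56.5 58.7 60.3 60.9 61.2 61.3 61.4 61.5 61.6 61.7
 61.8 61.9 61.9 62.  62.  62.1 62.1 62.2 62
[... 516 characters left out ...]
682250976562, 60.894126892089844), (16.961729049682617, 15.21582317352295), 43.69367218017578) [[ 53.6 -92.4]] box [[53.7, -81.1], [42.3, -91.1], [53.5, -103.8], [64.9, -93.8]] z 74.6812046063801
top stick n 201 mean [ 559.2 -315.8  119.7] dir [ 0.624 -0.058  0.78 ] lean 38.77305291872441 zmax 153.71331659240127 ext -44.075770436614064 41.7880616240683 rms 3.481507790632389
  rim 243 ((503.07275390625, -312.8812561035156), 40.13343811035156)
scene stick n 232 mean [ 555.3 -320.   117.8] dir [ 0.613 -0.048  0.789] lean 37.95153307484865 zmax 153.57045716443065 ext -42.410211303455185 45.84016206799036 rms 3.403393777704381
  rim 268 ((499.7560119628906, -314.5371398925781), 41.96131896972656)
```

```bash
cat > plan.py <<'E'
import numpy as np, math
from cell import monitor
O=np.array([575.6,3.7]); TX=np.array([-.0387,.99925]); TY=np.array([-.99925,-.0387])
def tab(x,y): return O+x*TX+y*TY
def cur():
    s=monitor.read_state(); p=s["eef_pos"]; return [*p,math.degrees(s["tool_rot"][2])]
def plan(start,way,step=36.,ang=6.5):
    """way: list of (x,y,z,az,[step]); prints per-call total shift (cm) and roll (deg) to be spread over 5 rows"""
    p=np.array(start,float)
    for w in way:
        st=w[4] if len(w)>4 else step
        q=np.array(w[:4],float); d=q-p; d[3]=(d[3]+180)%360-180
        n=max(1,math.ceil(max(np.linalg.norm(d[:3])/st,abs(d[3])/ang)/5))
        for i in range(n):
            a=math.radians(p[3]); D=d/n; c,s=math.cos(a),math.sin(a)
            print("call: x %.2f y %.2f z %.2f roll %.1f"%((c*D[0]+s*D[1])/10,(s*D[0]-c*D[1])/10,-D[2]/10,-D[3]))
            p=p+D
        print("   ->",p.round(1))
E
python3 -c "
from plan import *
plan([146.1,633.4,231.3,167.0],[(530,170,200,167),(559.6,-318,190,175.1),(559.6,-318,96,175.1)])"
```

```text
call: x -11.96 y -9.13 z 0.78 roll -0.0
call: x -11.96 y -9.13 z 0.78 roll -0.0
call: x -11.96 y -9.13 z 0.78 roll -0.0
call: x -11.96 y -9.13 z 0.78 roll -0.0
   -> [530. 170. 200. 167.]
call: x -4.62 y -15.63 z 0.33 roll -2.7
call: x -3.88 y -15.83 z 0.33 roll -2.7
call: x -3.13 y -15.99 z 0.33 roll -2.7
   -> [ 559.6 -318.   190.   175.1]
call: x 0.00 y 0.00 z 9.40 roll -0.0
   -> [ 559.6 -318.    96.   175.1]
```

Request:
{"api": "arm_command", "payload": {"series": [100,-2.4,-1.8,0.2,0,100,-4.8,-3.6,0.3,0,100,-7.2,-5.5,0.5,0,100,-9.6,-7.3,0.6,0,100,-12,-9.1,0.8,0]}}

```text
clock: 0.52
eef_pos: [243.2, 516.3, 223.0]
tool_rot: [-3.141, -0.0, 2.915]
force: [0.3, 1.2, -0.8]
width: 85.6
gripper_force: 0.0
```

Request:
{"api": "arm_command", "payload": {"series": [100,-2.4,-1.8,0.2,0,100,-4.8,-3.6,0.3,0,100,-7.2,-5.5,0.5,0,100,-9.6,-7.3,0.6,0,100,-12,-9.1,0.8,0]}}

```text
clock: 0.93
eef_pos: [339.7, 400.7, 215.1]
tool_rot: [-3.141, -0.0, 2.915]
force: [1.2, -0.2, 0.4]
width: 85.4
gripper_force: 0.0
```

Request:
{"api": "arm_command", "payload": {"series": [100,-2.4,-1.8,0.2,0,100,-4.8,-3.6,0.3,0,100,-7.2,-5.5,0.5,0,100,-9.6,-7.3,0.6,0,100,-12,-9.1,0.8,0]}}

```text
clock: 1.35
eef_pos: [436.1, 285.0, 207.1]
tool_rot: [-3.141, -0.0, 2.915]
force: [0.1, 0.4, -0.3]
width: 85.5
gripper_force: 0.0
```

Request:
{"api": "arm_command", "payload": {"series": [100,-2.4,-1.8,0.2,0,100,-4.8,-3.6,0.3,0,100,-7.2,-5.5,0.5,0,100,-9.6,-7.3,0.6,0,100,-12,-9.1,0.8,0]}}

```text
clock: 1.77
eef_pos: [532.6, 169.4, 199.0]
tool_rot: [-3.141, -0.001, 2.915]
force: [0.2, 0.4, 0.3]
width: 85.3
gripper_force: 0.0
```

Request:
{"api": "arm_command", "payload": {"series": [60,-0.9,-3.1,0,-0.5,60,-1.8,-6.2,0.1,-1,60,-2.7,-9.4,0.2,-1.6,60,-3.6,-12.5,0.3,-2.1,60,-4.6,-15.6,0.3,-2.7]}}

```text
clock: 2.18
eef_pos: [541.0, 6.9, 195.8]
tool_rot: [-3.141, -0.001, 2.963]
force: [0.5, -0.3, -0.4]
width: 51.3
gripper_force: 0.0
```

Request:
{"api": "arm_command", "payload": {"series": [60,-0.8,-3.1,0,-0.5,60,-1.6,-6.3,0.1,-1,60,-2.4,-9.5,0.2,-1.6,60,-3.1,-12.6,0.3,-2.1,60,-3.9,-15.8,0.3,-2.7]}}

```text
clock: 2.6
eef_pos: [551.2, -155.3, 192.8]
tool_rot: [3.141, -0.001, 3.01]
force: [1.0, -1.0, 0.4]
width: 51.0
gripper_force: 0.0
```

Request:
{"api": "arm_command", "payload": {"series": [60,-0.6,-3.2,0,-0.5,60,-1.2,-6.4,0.1,-1,60,-1.9,-9.6,0.2,-1.6,60,-2.5,-12.8,0.3,-2.1,60,-3.1,-16,0.3,-2.7]}}

```text
clock: 3.02
eef_pos: [560.9, -318.1, 189.6]
tool_rot: [3.141, -0.001, 3.057]
force: [0.3, 0.2, -0.3]
width: 51.6
gripper_force: 0.0
```

Request:
{"api": "arm_command", "payload": {"series": [60,0,0,3,0,60,0.1,0,6,0,60,0.1,0,8,0,60,0.1,0,9.4,0,60,0.1,0,9.4,0]}}

```text
clock: 3.43
eef_pos: [557.8, -315.3, 92.3]
tool_rot: [3.139, -0.007, 3.056]
force: [-0.9, 0.3, -0.1]
width: 51.4
gripper_force: 0.0
```

Request:
{"api": "arm_command", "payload": {"series": [0,0,0,0,0,0,0,0,0,0,0,0,0,0,0,0,0,0,0,0,0,0,0,0,0]}}

```text
clock: 3.85
eef_pos: [561.6, -317.2, 97.8]
tool_rot: [-3.14, 0.003, 3.056]
force: [0.5, 0.4, 2.4]
width: 10.8
gripper_force: 58.4
```

```bash
python3 - <<'E'
from h import *
for n in("scene","top"): snap(n,1)
im=load("scene",1)[0]; im2=load("top",1)[0]
o=np.hstack([cv2.resize(im[230:380,330:480],(400,400)),cv2.resize(im2[150:300,420:570],(400,400))])
cv2.imwrite("pics/grasp1.png",o[:,:,::-1])
E
```

```text
(no output)
```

View pics/grasp1.png

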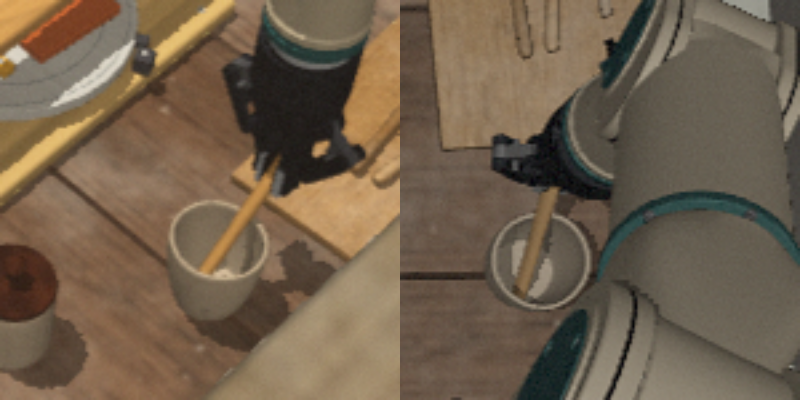

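Request:
{"api": "arm_command", "payload": {"series": [0,-0.2,0,-2,0,0,-0.8,0,-4.5,0,0,-1.5,0,-7.5,0,0,-2,0,-10.5,0,0,-2,0,-11.5,0]}}

```text
clock: 4.37
eef_pos: [583.4, -319.1, 216.0]
tool_rot: [-3.139, 0.007, 3.057]
force: [0.6, 0.6, 0.7]
width: 10.6
gripper_force: 58.5
```

```bash
python3 - <<'E'
from h import *; from plan import *
c=cur(); print(np.round(c,1)); p=tab(-185,-27)
a=c[:]; plan(a,[(p[0],p[1],c[2],92.2,30)])
E
```

```text
[ 583.4 -319.1  216.   175.1]
call: x -0.48 y 4.69 z -0.00 roll 27.6
call: x 1.75 y 4.38 z -0.00 roll 27.6
call: x 3.58 y 3.07 z -0.00 roll 27.6
   -> [ 609.7 -180.1  216.    92.2]
```

Request:
{"api": "arm_command", "payload": {"series": [0,-0.1,0.9,0,5.5,0,-0.2,1.9,0,11,0,-0.3,2.8,0,16.5,0,-0.4,3.8,0,22,0,-0.5,4.7,0,27.6]}}

```text
clock: 4.78
eef_pos: [588.6, -271.0, 210.6]
tool_rot: [-3.142, -0.002, 2.57]
force: [-0.2, -0.4, -0.3]
width: 10.5
gripper_force: 58.7
```

Request:
{"api": "arm_command", "payload": {"series": [0,0.3,0.9,0,5.5,0,0.7,1.8,0,11,0,1.1,2.6,0,16.5,0,1.4,3.5,0,22,0,1.7,4.4,0,27.6]}}

```text
clock: 5.2
eef_pos: [597.8, -225.1, 210.6]
tool_rot: [-3.14, -0.001, 2.088]
force: [0.2, 0.6, -0.6]
width: 10.2
gripper_force: 58.6
```

Request:
{"api": "arm_command", "payload": {"series": [0,0.7,0.6,0,5.5,0,1.4,1.2,0,11,0,2.2,1.8,0,16.5,0,2.9,2.5,0,22,0,3.6,3.1,0,27.6]}}

```text
clock: 5.62
eef_pos: [607.0, -178.2, 210.6]
tool_rot: [-3.14, -0.001, 1.606]
force: [-0.4, 0.3, -0.7]
width: 10.4
gripper_force: 58.6
```

```bash
cat > st.py <<'E'
import sys
from h import *; from plan import *
k=sys.argv[1]; c=cur(); print("pose",np.round(c,1)); tcp=np.array(c[:3]); a=math.radians(c[3]); ex=np.array([math.cos(a),math.sin(a),0]); ey=np.array([math.sin(a),-math.cos(a),0])
for n in("scene","top"):
    im,d=snap(n,k); P=cloud(n,d); q=P-tcp; X=q@ex; Y=q@ey; Z=q[...,2]
    m=(abs(Y)<14)&(X>5)&(X<100)&(abs(X-(15-Z*1.0)*.79)<22)&(d>0)
    hs=cv2.cvtColor(im,cv2.COLOR_RGB2HSV); m&=hs[...,1]>70
    if m.sum()<10: print(n,"few",m.sum()); continue
    B=np.c_[X[m],Y[m],Z[m]]; u,s,v=np.linalg.svd(B-B.mean(0)); dd=v[0]*np.sign(v[0][2])
    v_,u_=np.nonzero(m); print(n,m.sum(),"mean",B.mean(0).round(1),"dir",dd.round(3),"lean",round(np.degrees(np.arccos(dd[2])),1),"Xmax",B[:,0].max().round(1),"Zmin",B[:,2].min().round(1),"uv",u_.min(),u_.max(),v_.min(),v_.max(),"rms",(s[1]/len(B)**.5).round(1))
E
python3 st.py 2
```

```text
pose [ 607.  -178.2  210.6   92. ]
scene 150 mean [ 46.4  -5.2 -38.9] dir [-0.603  0.001  0.798] lean 37.1 Xmax 79.7 Zmin -84.6 uv 370 397 211 227 rms 3.5
top 84 mean [ 74.2   0.2 -65.1] dir [-0.599  0.038  0.8  ] lean 36.9 Xmax 89.3 Zmin -83.8 uv 366 383 188 197 rms 3.1
```

Request:
{"api": "arm_command", "payload": {"series": [0,0,0,2,0,0,0,0,4,0,0,0,0,6,0,0,0,0,7.4,0,0,0,0,8,0]}}

```text
clock: 6.13
eef_pos: [606.1, -180.6, 129.8]
tool_rot: [-3.139, 0.001, 1.612]
force: [-1.5, -0.8, 8.5]
width: 10.2
gripper_force: 58.4
```

Request:
{"api": "arm_command", "payload": {"series": [0,0.3,0,0,0,0,0.8,0,0,0,0,1.3,0,0,0,0,1.8,0,0,0,0,2.2,0,0,0]}}

```text
clock: 6.55
eef_pos: [607.0, -156.3, 131.8]
tool_rot: [3.141, 0.0, 1.612]
force: [-0.3, -1.0, -0.1]
width: 10.5
gripper_force: 58.8
```

Request:
{"api": "arm_command", "payload": {"series": [0,0.3,0,0,0,0,0.6,0,0,0,0,0.9,0,0,0,0,1.3,0,0,0,0,1.7,0,0,0]}}

```text
clock: 6.97
eef_pos: [606.0, -139.9, 131.3]
tool_rot: [3.142, 0.0, 1.611]
force: [-0.2, -1.1, -0.3]
width: 9.9
gripper_force: 58.8
```

```bash
sed -i 's/^pl,pp/if __name__=="__main__": pass\npl,pp/' m1.py; cat > tile.py <<'E'
import sys
from h import *; from plan import *
c=cur(); s=monitor.read_state(); t=np.array(c[:2])-O; print("TCP tab",(t@TX).round(1),(t@TY).round(1),"z",round(c[2],1),"az",round(c[3],1),"F",np.round(s["force"],1),"gf",s["gripper_force"].__round__(1))
im,d=snap("top",sys.argv[1]); hs=cv2.cvtColor(im,cv2.COLOR_RGB2HSV); Z=cloud("top",d)[...,2]
reg=np.zeros((480,640),bool); reg[115:310,250:338]=1
m=reg&(hs[...,0]<14)&(hs[...,1]>120)&(abs(Z-54)<8)
k,l,st,_=cv2.connectedComponentsWithStats(m.astype(np.uint8)); i=1+st[1:,4].argmax()
cc=max(cv2.findContours((l==i).astype(np.uint8),0,1)[0],key=cv2.contourArea)[:,0]
p=plane("top",cc,54)[:,:2]-O; T=np.c_[p@TX,p@TY]
a,b=T.min(0),T.max(0); print("tile min",a.round(1),"max",b.round(1))
e=T[(T[:,0]>b[0]-8)&(T[:,1]>a[1]+10)&(T[:,1]<b[1]-10)]; 
f=np.polyfit(e[:,1],e[:,0],1); print("+x edge: slope deg %.2f, mid x %.1f"%(np.degrees(f[0]),np.polyval(f,T[:,1].mean())))
e=T[(T[:,1]>b[1]-8)&(T[:,0]<b[0]-8)&(T[:,0]>-22)]; f=np.polyfit(e[:,0],e[:,1],1); print("+y edge: slope deg %.2f, y at x=0 %.1f"%(np.degrees(f[0]),f[1]))
E
python3 tile.py 3
```

```text
TCP tab -144.7 -24.8 z 131.3 az 92.3 F [-0.2 -1.1 -0.3] gf 58.8
tile min [-30.3 -80. ] max [45.1 20.7]
+x edge: slope deg 4.81, mid x 41.6
+y edge: slope deg 1.05, y at x=0 19.0
```

Request:
{"api": "arm_command", "payload": {"series": [0,0.2,0,0,0,0,0.4,0,0,0,0,0.6,0,0,0,0,0.8,0,0,0,0,0.8,0,0,0]}}

```text
clock: 7.43
eef_pos: [607.2, -134.4, 132.1]
tool_rot: [3.138, 0.004, 1.609]
force: [2.7, -4.7, -0.9]
width: 10.0
gripper_force: 59.3
```

Request:
{"api": "arm_command", "payload": {"series": [0,0.1,0,0,0,0,0.2,0,0,0,0,0.3,0,0,0,0,0.3,0,0,0,0,0.3,0,0,0]}}

```text
clock: 7.85
eef_pos: [608.1, -132.7, 132.5]
tool_rot: [3.135, 0.006, 1.608]
force: [4.0, -6.1, 0.4]
width: 10.5
gripper_force: 59.6
```

```bash
python3 tile.py 4
```

```text
TCP tab -137.6 -27.2 z 132.5 az 92.2 F [ 4.  -6.1  0.4] gf 59.6
tile min [-30.3 -80.4] max [48.2 18.8]
+x edge: slope deg 0.75, mid x 46.5
+y edge: slope deg 5.07, y at x=0 14.6
```

```bash
python3 - <<'E'
from h import *
im=load("top",4)[0]; im2=snap("scene",4)[0]
o=np.hstack([cv2.resize(im[160:260,270:390],(480,400),interpolation=cv2.INTER_CUBIC),cv2.resize(im2[190:290,290:370],(320,400),interpolation=cv2.INTER_CUBIC)])
cv2.imwrite("pics/push1.png",o[:,:,::-1])
E
```

```text
(no output)
```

View pics/push1.png

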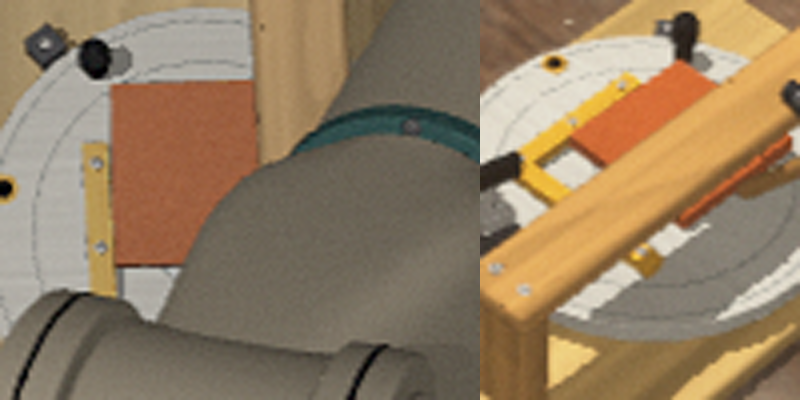

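```bash
python3 - <<'E'
from plan import *
c=[607,-130,131.5,92.2]; a=tab(-195,-27); b=tab(-100,-120); e=tab(0,-184)
plan(c,[(a[0],a[1],131.5,92.2,25),(a[0],a[1],232,92.2,33),(b[0],b[1],232,137,33),(e[0],e[1],232,182.2,33),(e[0],e[1],131,182.2,30)])
E
```

```text
call: x -6.02 y 0.08 z -0.00 roll -0.0
   -> [ 610.1 -190.1  131.5   92.2]
call: x 0.00 y 0.00 z -10.05 roll -0.0
   -> [ 610.1 -190.1  232.    92.2]
call: x 4.75 y 4.65 z -0.00 roll -22.4
call: x 2.62 y 6.11 z -0.00 roll -22.4
   -> [699.4 -91.6 232.  137. ]
call: x 1.29 y 5.79 z -0.00 roll -22.6
call: x -1.03 y 5.85 z -0.00 roll -22.6
   -> [759.5  10.8 232.  182.2]
call: x 0.00 y -0.00 z 10.10 roll -0.0
   -> [759.5  10.8 131.  182.2]
```

Request:
{"api": "arm_command", "payload": {"series": [0,-0.8,0,0,0,0,-2,0,0,0,0,-3.5,0,0,0,0,-5,0,0,0,0,-6,0,0,0]}}

```text
clock: 8.37
eef_pos: [607.1, -190.6, 130.9]
tool_rot: [-3.14, -0.001, 1.61]
force: [-0.3, -1.4, -0.8]
width: 10.3
gripper_force: 58.5
```

Request:
{"api": "arm_command", "payload": {"series": [0,0,0,-2,0,0,0,0,-4.5,0,0,0,0,-7,0,0,0,0,-9,0,0,0,0,-10,0]}}

```text
clock: 8.78
eef_pos: [608.7, -189.4, 233.8]
tool_rot: [3.139, -0.0, 1.611]
force: [1.3, 0.1, 0.2]
width: 10.4
gripper_force: 58.5
```

Request:
{"api": "arm_command", "payload": {"series": [0,0.9,0.9,0,-4.5,0,1.9,1.9,0,-9,0,2.8,2.8,0,-13.5,0,3.8,3.7,0,-18,0,4.8,4.6,0,-22.4]}}

```text
clock: 9.2
eef_pos: [651.6, -138.4, 230.3]
tool_rot: [-3.14, -0.002, 2.006]
force: [0.6, 0.2, 0.3]
width: 10.5
gripper_force: 58.6
```

Request:
{"api": "arm_command", "payload": {"series": [0,0.5,1.2,0,-4.5,0,1,2.4,0,-9,0,1.6,3.6,0,-13.5,0,2.1,4.9,0,-18,0,2.6,6.1,0,-22.4]}}

```text
clock: 9.62
eef_pos: [696.2, -89.1, 230.1]
tool_rot: [-3.141, -0.003, 2.397]
force: [-0.3, 0.7, -0.3]
width: 10.4
gripper_force: 58.6
```

Request:
{"api": "arm_command", "payload": {"series": [0,0.3,1.2,0,-4.5,0,0.5,2.3,0,-9,0,0.8,3.5,0,-13.5,0,1,4.6,0,-18,0,1.3,5.8,0,-22.6]}}

```text
clock: 10.03
eef_pos: [725.9, -38.4, 230.0]
tool_rot: [-3.141, -0.003, 2.791]
force: [-0.3, -0.7, -0.2]
width: 10.5
gripper_force: 58.5
```

Request:
{"api": "arm_command", "payload": {"series": [0,-0.2,1.2,0,-4.5,0,-0.4,2.3,0,-9,0,-0.6,3.5,0,-13.5,0,-0.8,4.7,0,-18,0,-1,5.8,0,-22.6]}}

```text
clock: 10.45
eef_pos: [755.4, 13.1, 230.0]
tool_rot: [3.14, -0.003, -3.097]
force: [0.7, 1.1, -0.9]
width: 10.0
gripper_force: 58.5
```

```bash
python3 st.py 5; python3 tile.py 6
```

```text
pose [ 755.4   13.1  230.  -177.4]
scene 286 mean [ 46.   -2.2 -29.2] dir [-0.618  0.003  0.786] lean 38.2 Xmax 90.0 Zmin -83.7 uv 357 384 129 184 rms 3.7
top few 0
TCP tab 4.5 -180.5 z 229.7 az -177.5 F [-0.1 -0.1 -0.6] gf 58.5Traceback (most recent call last):
  File "tile.py", line 7, in <module>
    k,l,st,_=cv2.connectedComponentsWithStats(m.astype(np.uint8)); i=1+st[1:,4].argmax()
                                                                       ~~~~~~~~~~~~~~~^^
ValueError: attempt to get argmax of an empty sequence
```

Request:
{"api": "arm_command", "payload": {"series": [0,0,0,3,0,0,0,0,6,0,0,0,0,8.4,0,0,0,0,9.6,0,0,0,0,9.9,0]}}

```text
clock: 11.02
eef_pos: [753.7, 10.9, 129.2]
tool_rot: [-3.141, -0.006, -3.104]
force: [-1.0, -0.8, 1.8]
width: 10.5
gripper_force: 58.4
```

Request:
{"api": "arm_command", "payload": {"series": [0,0.4,0,0,0,0,0.8,0,0,0,0,1.2,0,0,0,0,1.6,0,0,0,0,2.1,0,0,0]}}

```text
clock: 11.43
eef_pos: [735.9, 11.4, 134.0]
tool_rot: [3.142, 0.004, -3.101]
force: [1.3, 0.5, -0.5]
width: 10.7
gripper_force: 58.9
```

Request:
{"api": "arm_command", "payload": {"series": [0,0.4,0,0,0,0,0.8,0,0,0,0,1.2,0,0,0,0,1.6,0,0,0,0,2,0,0,0]}}

```text
clock: 11.85
eef_pos: [714.7, 10.6, 132.4]
tool_rot: [3.142, 0.0, -3.101]
force: [1.6, -0.2, -0.1]
width: 10.5
gripper_force: 58.9
```

Request:
{"api": "arm_command", "payload": {"series": [0,0.2,0,0,0,0,0.4,0,0,0,0,0.5,0,0,0,0,0.6,0,0,0,0,0.6,0,0,0]}}

```text
clock: 12.27
eef_pos: [711.0, 11.4, 132.9]
tool_rot: [3.14, 0.005, -3.101]
force: [4.7, 1.8, -1.1]
width: 10.2
gripper_force: 59.3
```

```bash
python3 - <<'E'
from h import *; from plan import *
c=cur(); t=np.array(c[:2])-O; print((t@TX).round(1),(t@TY).round(1))
im2=snap("scene",7)[0]
cv2.imwrite("pics/push2.png",cv2.resize(im2[180:290,270:400],(650,550),interpolation=cv2.INTER_CUBIC)[:,:,::-1])
E
```

```text
2.5 -135.6
```

View pics/push2.png

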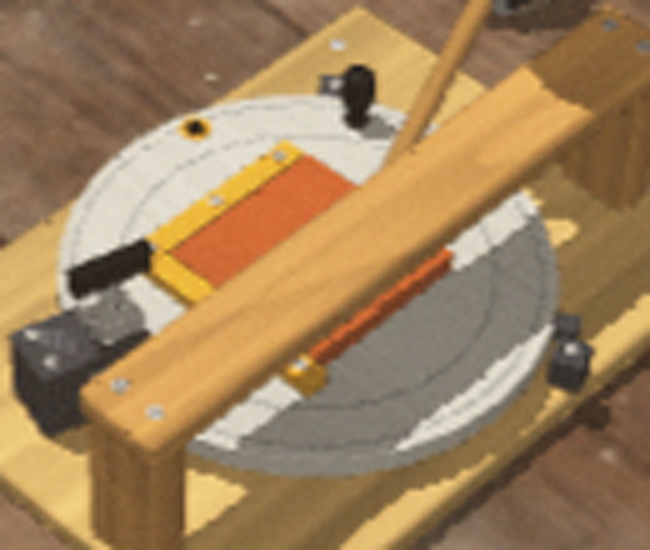

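```bash
python3 - <<'E'
from plan import *
c=[*tab(3,-133),131.5,182.3]; r=tab(3,-175); a=tab(-192,-2); b=tab(-100,-115)
plan(c,[(*r,131.5,182.3,25),(*r,232,182.3,33),(*b,232,137,33),(*a,232,92.2,33),(*a,131.5,92.2,30)])
E
```

```text
call: x -4.20 y -0.01 z -0.00 roll -0.0
   -> [750.4  13.5 131.5 182.3]
call: x -0.00 y 0.00 z -10.05 roll -0.0
   -> [750.4  13.5 232.  182.3]
call: x 3.01 y -5.15 z -0.00 roll 22.7
call: x 0.79 y -5.91 z -0.00 roll 22.7
   -> [694.4 -91.8 232.  137. ]
call: x 0.71 y -7.25 z -0.00 roll 22.4
call: x -2.10 y -6.98 z -0.00 roll 22.4
   -> [ 585.  -188.1  232.    92.2]
call: x 0.00 y 0.00 z 10.05 roll -0.0
   -> [ 585.  -188.1  131.5   92.2]
```

Request:
{"api": "arm_command", "payload": {"series": [0,0.1,0,0,0,0,0.2,0,0,0,0,0.2,0,0,0,0,0,0,0,0,0,-0.5,0,0,0]}}

```text
clock: 12.73
eef_pos: [714.0, 10.3, 132.5]
tool_rot: [-3.141, -0.0, -3.101]
force: [0.3, -1.2, -0.2]
width: 10.4
gripper_force: 58.3
```

Request:
{"api": "arm_command", "payload": {"series": [0,-0.8,0,0,0,0,-1.8,0,0,0,0,-2.8,0,0,0,0,-3.5,0,0,0,0,-3.7,0,0,0]}}

```text
clock: 13.15
eef_pos: [750.4, 11.4, 131.2]
tool_rot: [-3.141, -0.003, -3.102]
force: [-0.8, 0.0, -0.9]
width: 10.6
gripper_force: 58.4
```

Request:
{"api": "arm_command", "payload": {"series": [0,0,0,-2,0,0,0,0,-4.5,0,0,0,0,-7,0,0,0,0,-9,0,0,0,0,-10,0]}}

```text
clock: 13.57
eef_pos: [751.2, 11.5, 235.1]
tool_rot: [-3.141, 0.001, -3.102]
force: [0.7, 1.3, -0.5]
width: 10.7
gripper_force: 58.3
```

Request:
{"api": "arm_command", "payload": {"series": [0,0.6,-1,0,4.5,0,1.2,-2,0,9,0,1.8,-3.1,0,13.5,0,2.4,-4.1,0,18,0,3,-5.1,0,22.7]}}

```text
clock: 13.98
eef_pos: [721.3, -41.0, 231.0]
tool_rot: [-3.14, -0.004, 2.781]
force: [-0.5, -1.1, -0.4]
width: 10.0
gripper_force: 58.5
```

Request:
{"api": "arm_command", "payload": {"series": [0,0.2,-1.2,0,4.5,0,0.3,-2.4,0,9,0,0.5,-3.6,0,13.5,0,0.6,-4.8,0,18,0,0.8,-5.9,0,22.7]}}

```text
clock: 14.4
eef_pos: [693.2, -93.7, 231.1]
tool_rot: [-3.139, -0.003, 2.385]
force: [-0.2, 0.6, 0.4]
width: 10.7
gripper_force: 58.7
```

Request:
{"api": "arm_command", "payload": {"series": [0,0.1,-1.4,0,4.5,0,0.3,-2.9,0,9,0,0.4,-4.3,0,13.5,0,0.6,-5.8,0,18,0,0.7,-7.2,0,22.4]}}

```text
clock: 14.82
eef_pos: [638.4, -140.9, 231.2]
tool_rot: [-3.138, -0.002, 1.994]
force: [-0.2, 0.3, -0.2]
width: 10.0
gripper_force: 58.7
```

Request:
{"api": "arm_command", "payload": {"series": [0,-0.4,-1.4,0,4.5,0,-0.8,-2.8,0,9,0,-1.2,-4.2,0,13.5,0,-1.7,-5.6,0,18,0,-2.1,-7,0,22.4]}}

```text
clock: 15.23
eef_pos: [583.7, -188.9, 231.4]
tool_rot: [-3.138, -0.001, 1.603]
force: [0.2, -1.0, -0.6]
width: 10.5
gripper_force: 58.7
```

```bash
python3 tile.py 8; python3 st.py 9
```

```text
TCP tab -192.8 -0.7 z 231.4 az 91.9 F [ 0.2 -1.  -0.6] gf 58.7
tile min [-30.2 -50. ] max [46.4 49. ]
+x edge: slope deg 0.11, mid x 44.9
+y edge: slope deg -0.34, y at x=0 47.8
pose [ 580.9 -191.9  231.6   91.5]
scene 155 mean [ 46.9  -5.4 -36.8] dir [-0.622 -0.005  0.783] lean 38.4 Xmax 84.4 Zmin -84.0 uv 367 394 213 228 rms 3.4
top 143 mean [ 67.5   0.9 -55.1] dir [-0.616  0.025  0.788] lean 38.0 Xmax 87.8 Zmin -81.4 uv 375 399 196 207 rms 3.4
```

Request:
{"api": "arm_command", "payload": {"series": [0,0,0,3,0,0,0,0,6,0,0,0,0,8.4,0,0,0,0,9.6,0,0,0,0,10,0]}}

```text
clock: 15.8
eef_pos: [584.8, -187.0, 129.7]
tool_rot: [-3.137, -0.002, 1.61]
force: [-2.3, -0.7, 3.0]
width: 10.7
gripper_force: 58.8
```

Request:
{"api": "arm_command", "payload": {"series": [0,0.8,0,0,0,0,2,0,0,0,0,3.3,0,0,0,0,4.4,0,0,0,0,4.9,0,0,0]}}

```text
clock: 16.22
eef_pos: [584.8, -136.1, 133.2]
tool_rot: [3.14, -0.001, 1.611]
force: [0.4, -0.7, -0.0]
width: 10.5
gripper_force: 59.2
```

Request:
{"api": "arm_command", "payload": {"series": [0,0.2,0,0,0,0,0.4,0,0,0,0,0.6,0,0,0,0,0.8,0,0,0,0,1,0,0,0]}}

```text
clock: 16.63
eef_pos: [583.9, -133.2, 133.0]
tool_rot: [3.14, 0.005, 1.606]
force: [0.4, -8.1, 2.5]
width: 10.5
gripper_force: 59.8
```

```bash
python3 tile.py 10
```

```text
TCP tab -137.1 -3.0 z 133.0 az 92.0 F [ 0.4 -8.1  2.5] gf 59.8
tile min [-30.2 -50.3] max [48.2 49.1]
+x edge: slope deg 0.37, mid x 47.2
+y edge: slope deg 5.42, y at x=0 44.9
```

```bash
python3 - <<'E'
from plan import *
c=[*tab(-132,-3),131.5,92.1]; a=tab(-192,-3)
plan(c,[(*a,131.5,92.1,25),(*a,216,92.1,33),(582,-319,216,175.1,33),(560,-318,97,175.1,20)])
E
```

```text
call: x -6.00 y 0.01 z -0.00 roll -0.0
   -> [ 586.  -188.   131.5   92.1]
call: x 0.00 y 0.00 z -8.45 roll -0.0
   -> [ 586.  -188.   216.    92.1]
call: x -4.36 y -0.29 z -0.00 roll -27.7
call: x -3.72 y -2.28 z -0.00 roll -27.7
call: x -2.24 y -3.75 z -0.00 roll -27.7
   -> [ 582.  -319.   216.   175.1]
call: x 1.10 y -0.04 z 5.95 roll -0.0
call: x 1.10 y -0.04 z 5.95 roll -0.0
   -> [ 560.  -318.    97.   175.1]
```

Request:
{"api": "arm_command", "payload": {"series": [0,-0.8,0,0,0,0,-2,0,0,0,0,-3.5,0,0,0,0,-5,0,0,0,0,-6,0,0,0]}}

```text
clock: 17.1
eef_pos: [585.4, -191.9, 132.1]
tool_rot: [-3.141, 0.0, 1.606]
force: [-0.1, -0.3, -0.9]
width: 10.4
gripper_force: 58.4
```

Request:
{"api": "arm_command", "payload": {"series": [0,0,0,-2,0,0,0,0,-4.5,0,0,0,0,-7,0,0,0,0,-8.2,0,0,0,0,-8.5,0]}}

```text
clock: 17.52
eef_pos: [587.1, -190.6, 219.8]
tool_rot: [3.137, 0.001, 1.607]
force: [-0.3, -0.3, -0.3]
width: 10.7
gripper_force: 58.5
```

```bash
python3 - <<'E'
from plan import *
c=cur(); print(c)
plan(c,[(582,-319,216,175.1,33)])
E
python3 tile.py 11
```

```text
[np.float64(587.0936882663555), np.float64(-190.55400920558606), np.float64(219.83700869195482), 92.07303534834952]
call: x -4.27 y -0.32 z 0.13 roll -27.7
call: x -3.63 y -2.27 z 0.13 roll -27.7
call: x -2.16 y -3.70 z 0.13 roll -27.7
   -> [ 582.  -319.   216.   175.1]
TCP tab -194.6 -4.0 z 219.8 az 92.1 F [-0.3 -0.3 -0.3] gf 58.5
tile min [-30.2 -50. ] max [48.2 49.1]
+x edge: slope deg 0.37, mid x 47.3
+y edge: slope deg 0.24, y at x=0 47.9
```

Request:
{"api": "arm_command", "payload": {"series": [0,-0.9,-0.1,0,-5.5,0,-1.7,-0.1,0,-11,0,-2.6,-0.2,0,-16.6,0,-3.4,-0.3,0,-22.2,0,-4.3,-0.3,0,-27.7]}}

```text
clock: 17.98
eef_pos: [583.3, -232.4, 215.5]
tool_rot: [-3.14, -0.003, 2.096]
force: [-0.6, 0.1, 0.4]
width: 10.5
gripper_force: 58.6
```

Request:
{"api": "arm_command", "payload": {"series": [0,-0.7,-0.5,0,-5.5,0,-1.5,-0.9,0,-11,0,-2.2,-1.4,0,-16.6,0,-2.9,-1.8,0,-22.2,0,-3.6,-2.3,0,-27.7]}}

```text
clock: 18.4
eef_pos: [581.5, -275.1, 215.4]
tool_rot: [3.141, -0.003, 2.579]
force: [-0.2, -0.5, -0.1]
width: 10.7
gripper_force: 58.8
```

Request:
{"api": "arm_command", "payload": {"series": [0,-0.4,-0.7,0,-5.5,0,-0.9,-1.5,0,-11,0,-1.3,-2.2,0,-16.6,0,-1.7,-3,0,-22.2,0,-2.2,-3.7,0,-27.7]}}

```text
clock: 18.82
eef_pos: [579.8, -318.3, 215.3]
tool_rot: [3.139, -0.003, 3.063]
force: [0.2, -0.0, -0.3]
width: 10.2
gripper_force: 58.8
```

```bash
python3 - <<'E'
from plan import *
c=cur(); print(np.round(c,1))
plan(c,[(582,-319,206,175.1),(560,-318,97,175.1,24)])
E
python3 st.py 12
```

```text
[ 579.8 -318.3  215.3  175.5]
call: x -0.23 y -0.05 z 0.93 roll 0.4
   -> [ 582.  -319.   206.   175.1]
call: x 2.20 y -0.09 z 10.90 roll -0.0
   -> [ 560.  -318.    97.   175.1]
pose [ 579.8 -318.3  215.3  175.5]
scene 395 mean [ 44.8  -1.7 -27.7] dir [-0.618  0.005  0.786] lean 38.2 Xmax 88.7 Zmin -82.3 uv 410 449 248 306 rms 3.6
top 340 mean [ 44.3  -0.4 -29.3] dir [-0.622 -0.004  0.783] lean 38.4 Xmax 87.4 Zmin -84.6 uv 477 499 198 248 rms 3.8
```

Request:
{"api": "arm_command", "payload": {"series": [0,0,0,1.5,0,0,0.1,0,3.5,0,0,0.4,0,5.5,0,0,0.8,0,7.3,0,0,1.1,0,8.8,0]}}

```text
clock: 19.33
eef_pos: [568.7, -315.8, 126.8]
tool_rot: [3.139, -0.003, 3.055]
force: [-1.0, 0.4, 0.2]
width: 10.9
gripper_force: 58.8
```

Request:
{"api": "arm_command", "payload": {"series": [0,0.2,0,0.9,0,0,0.4,0,1.7,0,0,0.6,0,2.4,0,0,0.8,0,2.8,0,0,0.8,0,2.9,0]}}

```text
clock: 19.75
eef_pos: [562.7, -317.3, 100.2]
tool_rot: [-3.141, 0.002, 3.057]
force: [1.2, -1.0, 0.0]
width: 10.0
gripper_force: 59.0
```

Request:
{"api": "arm_command", "payload": {"series": [0,0,0,0,0,12,0,0,0,0,20,0,0,0,0,40,0,0,0,0,60,0,0,0,0]}}

```text
clock: 20.17
eef_pos: [561.8, -316.6, 100.5]
tool_rot: [3.141, -0.001, 3.058]
force: [0.2, 0.4, -0.7]
width: 40.5
gripper_force: 0.0
```

```bash
python3 - <<'E'
from h import *
im=snap("scene",13)[0]; im2=snap("top",13)[0]
o=np.hstack([cv2.resize(im[230:380,330:480],(400,400)),cv2.resize(im2[150:300,420:570],(400,400))])
cv2.imwrite("pics/back1.png",o[:,:,::-1])
E
```

```text
(no output)
```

View pics/back1.png

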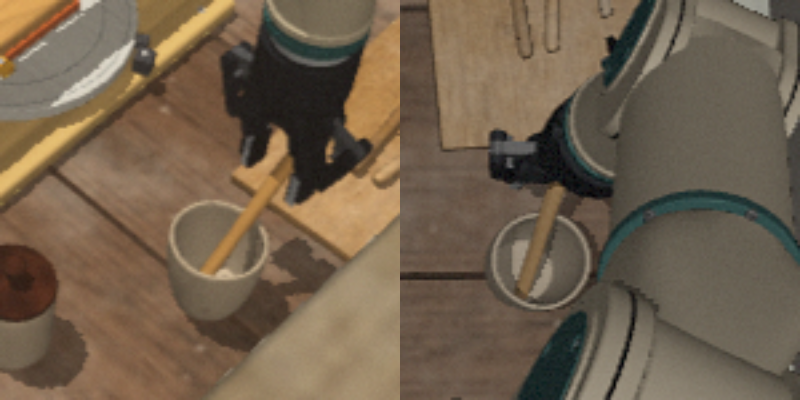

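```bash
python3 - <<'E'
from plan import *
c=cur(); print(np.round(c,1)); c=[561.5,-317.5,98.5,175.1]
plan(c,[(561.5,-317.5,200,175.1,30),(466.5,28.3,180,167,38),(466.5,28.3,83,167,25)])
E
```

```text
[ 561.8 -316.7  100.4  175.2]
call: x 0.00 y 0.00 z -10.15 roll -0.0
   -> [ 561.5 -317.5  200.   175.1]
call: x 6.21 y 16.82 z 1.00 roll 4.0
call: x 7.38 y 16.34 z 1.00 roll 4.0
   -> [466.5  28.3 180.  167. ]
call: x -0.00 y -0.00 z 9.70 roll -0.0
   -> [466.5  28.3  83.  167. ]
```

Request:
{"api": "arm_command", "payload": {"series": [60,0,0,-1.5,0,60,0,0,-4,0,60,0,0,-7,0,60,0,0,-9.5,0,60,0,0,-10.5,0]}}

```text
clock: 20.68
eef_pos: [563.7, -317.8, 209.2]
tool_rot: [-3.139, 0.005, 3.058]
force: [1.2, 0.4, 0.1]
width: 51.5
gripper_force: 0.0
```

Request:
{"api": "arm_command", "payload": {"series": [50,1.2,3.4,0.2,0.8,50,2.5,6.7,0.4,1.6,50,3.7,10.1,0.6,2.4,50,5,13.5,0.8,3.2,50,6.2,16.8,1,4]}}

```text
clock: 21.1
eef_pos: [513.0, -142.4, 194.7]
tool_rot: [3.141, -0.001, 2.987]
force: [-0.1, 1.4, -0.2]
width: 42.7
gripper_force: 0.0
```

Request:
{"api": "arm_command", "payload": {"series": [50,1.5,3.4,0.4,0.8,50,3,7,0.8,1.6,50,4.5,10.4,1.2,2.4,50,6,13.6,1.5,3.2,50,7.4,16.3,1.5,4]}}

```text
clock: 21.52
eef_pos: [464.4, 30.6, 179.4]
tool_rot: [3.142, -0.002, 2.919]
force: [-0.3, 0.9, 0.2]
width: 42.7
gripper_force: 0.0
```

```bash
python3 - <<'E'
from plan import *
from h import *
c=cur(); print(np.round(c,1)); plan(c,[(466.5,28.3,83,167,25)])
im,d=snap("scene",14); P=cloud("scene",d)
m=(im.max(2)<75)&(P[...,2]>92)&(P[...,2]<112)&(abs(P[...,0]-466)<35)&(abs(P[...,1]-28)<30); q=P[m]; print(m.sum(),q.mean(0).round(1),q.min(0).round(1),q.max(0).round(1))
E
```

```text
[464.4  30.6 179.4 167.3]
call: x -0.26 y -0.18 z 9.64 roll 0.3
   -> [466.5  28.3  83.  167. ]
93 [464.6  23.4 102.4] [444.6  15.5  93.3] [486.7  31.4 108.8]
```

Request:
{"api": "arm_command", "payload": {"series": [50,-0.2,-0.2,3,0,50,-0.2,-0.2,6,0,50,-0.2,-0.2,8.3,0,50,-0.2,-0.2,9.2,0,50,-0.2,-0.2,9.5,0]}}

```text
clock: 21.98
eef_pos: [466.2, 25.5, 83.6]
tool_rot: [-3.14, -0.004, 2.918]
force: [-0.1, 0.5, -0.1]
width: 42.8
gripper_force: 0.0
```

Request:
{"api": "arm_command", "payload": {"series": [0,0,0,0,0,0,0,0,0,0,0,0,0,0,0,0,0,0,0,0,0,0,0,0,0]}}

```text
clock: 22.4
eef_pos: [468.7, 26.2, 86.5]
tool_rot: [3.14, 0.002, 2.919]
force: [-0.2, 2.0, 7.4]
width: 8.6
gripper_force: 60.4
```

Request:
{"api": "arm_command", "payload": {"series": [0,0,0,-0.4,0,0,0,0,-0.8,0,0,0,0,-1.2,0,0,0,0,-1.4,0,0,0,0,-1.4,0]}}

```text
clock: 22.82
eef_pos: [468.5, 26.2, 99.7]
tool_rot: [3.141, 0.002, 2.919]
force: [4.0, 3.7, -10.8]
width: 8.7
gripper_force: 58.3
```

Request:
{"api": "arm_command", "payload": {"series": [0,0,0,0,3,0,0,0,0,6,0,0,0,0,9,0,0,0,0,12,0,0,0,0,15]}}

```text
clock: 23.23
eef_pos: [468.3, 25.7, 99.2]
tool_rot: [3.141, 0.001, 2.654]
force: [3.9, 2.0, -8.2]
width: 8.6
gripper_force: 58.4
```

Request:
{"api": "arm_command", "payload": {"series": [0,0,0,0,5,0,0,0,0,10,0,0,0,0,15,0,0,0,0,20,0,0,0,0,25]}}

```text
clock: 23.65
eef_pos: [467.7, 25.1, 99.1]
tool_rot: [-3.141, 0.001, 2.215]
force: [2.4, -0.1, -10.2]
width: 8.7
gripper_force: 58.4
```

Request:
{"api": "arm_command", "payload": {"series": [0,0,0,0,5,0,0,0,0,10,0,0,0,0,15,0,0,0,0,20,0,0,0,0,25]}}

```text
clock: 24.07
eef_pos: [466.9, 24.9, 99.0]
tool_rot: [-3.14, 0.001, 1.779]
force: [2.7, -0.2, -10.8]
width: 8.4
gripper_force: 58.4
```

Request:
{"api": "arm_command", "payload": {"series": [0,0,0,0.2,0,8,0,0,0.3,0,14,0,0,0.3,0,30,0,0,0.3,0,50,0,0,0.3,0]}}

```text
clock: 24.48
eef_pos: [467.0, 25.7, 96.5]
tool_rot: [-3.141, -0.001, 1.785]
force: [-0.3, 0.1, -0.1]
width: 35.2
gripper_force: 0.0
```

Request:
{"api": "arm_command", "payload": {"series": [50,0,0,-2,0,50,0,0,-5,0,50,0,0,-8,0,50,0,0,-10,0,50,0,0,-11,0]}}

```text
clock: 24.9
eef_pos: [468.4, 25.7, 208.8]
tool_rot: [3.138, -0.0, 1.785]
force: [0.7, -0.4, 0.2]
width: 42.7
gripper_force: 0.0
```

```bash
cat > bar.py <<'E'
import sys
from h import *; from plan import *
print(np.round(cur(),1))
for n in("scene","top"):
    im,d=snap(n,sys.argv[1]); P=cloud(n,d); m=(im.max(2)<75)&(P[...,2]>90)&(P[...,2]<135)&(abs(P[...,0]-466)<32)&(abs(P[...,1]-28)<32); q=P[m]
    if len(q)>10: print(n,len(q),q.mean(0).round(1),"z pct",np.percentile(q[:,2],[5,50,95]).round(1),cv2.minAreaRect(q[:,:2].astype(np.float32)))
E
python3 bar.py 15
```

```text
[468.4  25.7 208.8 102.3]
scene 94 [464.1  23.2 114.2] z pct [106.6 115.1 120. ] ((465.2163391113281, 23.288944244384766), (14.050769805908203, 42.47671127319336), 9.315277099609375)
```

```bash
python3 - <<'E'
from h import *; from plan import *
for n,box in(("top",(270,300,160,185)),("scene",(320,352,180,215))):
    im,d=load(n,0); P=cloud(n,d); u0,u1,v0,v1=box
    m=np.zeros(d.shape,bool); m[v0:v1,u0:u1]=1; m&=(im.max(2)<105)&(cv2.cvtColor(im,cv2.COLOR_RGB2HSV)[...,1]<70)&(P[...,2]>25)
    k,l,st,_=cv2.connectedComponentsWithStats(m.astype(np.uint8))
    for i in range(1,k):
        if st[i,4]>12:
            q=P[l==i]; print(n,st[i],q.mean(0).round(1),q.min(0).round(1),q.max(0).round(1))
c=[467,26,205,102.3]; plan(c,[(560,90,180,67,38),(665.9,60.9,150,32.3,38),(665.9,60.9,53,32.3,25)])
E
```

```text
top [276 166  11  11  61] [681.   89.4  36.3] [670.   78.1  27.6] [692.4 100.3  41.9]
top [290 170   9  10  50] [665.9  59.8  67.1] [659.7  51.8  35. ] [677.6  68.   81.6]
call: x 2.14 y 5.22 z 1.25 roll 17.7
call: x 3.62 y 4.33 z 1.25 roll 17.7
   -> [560.  90. 180.  67.]
call: x 0.73 y 5.44 z 1.50 roll 17.3
call: x 2.32 y 4.98 z 1.50 roll 17.3
   -> [665.9  60.9 150.   32.3]
call: x -0.00 y -0.00 z 9.70 roll -0.0
   -> [665.9  60.9  53.   32.3]
```

Request:
{"api": "arm_command", "payload": {"series": [50,0.4,1,0.2,3.5,50,0.8,2.1,0.5,7,50,1.3,3.1,0.8,10.6,50,1.7,4.2,1,14.2,50,2.1,5.2,1.2,17.7]}}

```text
clock: 25.42
eef_pos: [513.4, 57.6, 192.8]
tool_rot: [-3.139, 0.001, 1.472]
force: [0.5, -0.0, -0.1]
width: 42.8
gripper_force: 0.0
```

Request:
{"api": "arm_command", "payload": {"series": [50,0.7,0.9,0.2,3.5,50,1.4,1.7,0.5,7,50,2.2,2.6,0.8,10.6,50,2.9,3.5,1,14.2,50,3.6,4.3,1.2,17.7]}}

```text
clock: 25.83
eef_pos: [559.7, 89.2, 180.5]
tool_rot: [-3.139, 0.002, 1.163]
force: [-0.7, 0.0, 0.3]
width: 42.7
gripper_force: 0.0
```

Request:
{"api": "arm_command", "payload": {"series": [50,0.1,1.1,0.3,3.5,50,0.3,2.2,0.6,7,50,0.4,3.3,0.9,10.4,50,0.6,4.4,1.2,13.9,50,0.7,5.4,1.5,17.3]}}

```text
clock: 26.25
eef_pos: [612.2, 74.0, 165.3]
tool_rot: [-3.14, 0.002, 0.861]
force: [-1.0, -0.3, 0.1]
width: 42.8
gripper_force: 0.0
```

Request:
{"api": "arm_command", "payload": {"series": [50,0.5,1,0.3,3.5,50,0.9,2,0.6,7,50,1.4,3,0.9,10.4,50,1.9,4,1.2,13.9,50,2.3,5,1.5,17.3]}}

```text
clock: 26.67
eef_pos: [665.0, 59.1, 150.1]
tool_rot: [-3.14, 0.003, 0.559]
force: [0.2, -0.5, -0.4]
width: 42.6
gripper_force: 0.0
```

```bash
python3 - <<'E'
from h import *; from plan import *
c=cur(); print(np.round(c,1)); plan(c,[(665.9,60.9,50,32.3,25)])
E
```

```text
[665.   59.1 150.1  32.1]
call: x 0.17 y -0.10 z 10.01 roll -0.2
   -> [665.9  60.9  50.   32.3]
```

Request:
{"api": "arm_command", "payload": {"series": [50,0.2,-0.1,3,0,50,0.2,-0.1,6,0,50,0.2,-0.1,8.5,0,50,0.2,-0.1,9.6,0,50,0.2,-0.1,10,0]}}

```text
clock: 27.08
eef_pos: [664.2, 61.0, 48.6]
tool_rot: [-3.138, 0.005, 0.562]
force: [-0.2, -0.2, 0.5]
width: 42.6
gripper_force: 0.0
```

Request:
{"api": "arm_command", "payload": {"series": [28,0,0,0,0,28,0,0,0,0,28,0,0,0,0,28,0,0,0,0,28,0,0,0,0]}}

```text
clock: 27.5
eef_pos: [667.5, 61.2, 53.6]
tool_rot: [3.141, -0.002, 0.562]
force: [0.3, -0.3, 0.0]
width: 24.1
gripper_force: 0.0
```

Request:
{"api": "arm_command", "payload": {"series": [28,0,-0.2,0,-1,28,0,-0.4,0,-2.2,28,0,-0.75,0,-4,28,-0.1,-1.2,0,-6.5,28,-0.2,-1.85,0,-10]}}

```text
clock: 27.92
eef_pos: [655.8, 75.5, 52.6]
tool_rot: [3.14, -0.001, 0.74]
force: [0.5, -0.4, 0.8]
width: 23.9
gripper_force: 0.5
```

```bash
python3 - <<'E'
from h import *; from plan import *
c=cur(); t=np.array(c[:2])-O; print(np.round(c,1),"r",np.hypot(*t),"ang",np.degrees(np.arctan2(t[1],t[0])))
im=snap("scene",16)[0]
cv2.imwrite("pics/knob.png",cv2.resize(im[170:300,250:410],(640,520),interpolation=cv2.INTER_CUBIC)[:,:,::-1])
E
```

```text
[655.8  75.5  52.6  42.4] r 107.64676922412414 ang 41.81106913357565
```

View pics/knob.png

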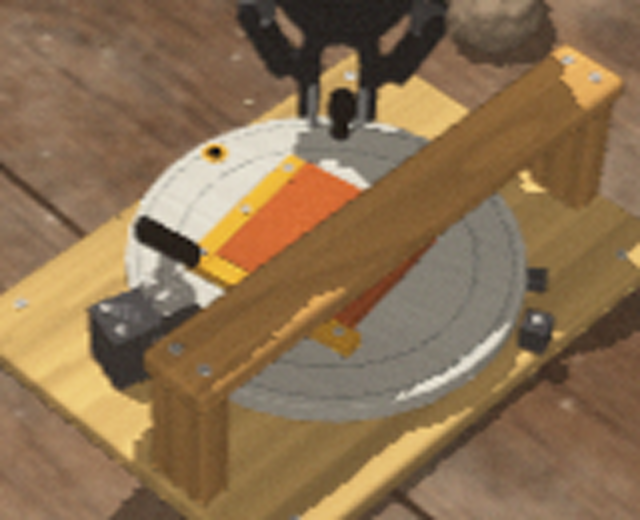

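Request:
{"api": "arm_command", "payload": {"series": [28,0,-0.6,0,-3.4,28,-0.1,-1.3,0,-7,28,-0.2,-2,0,-10.8,28,-0.3,-2.7,0,-14.4,28,-0.5,-3.3,0,-18]}}

```text
clock: 28.38
eef_pos: [629.1, 97.2, 52.4]
tool_rot: [3.141, -0.0, 1.054]
force: [0.3, -0.3, 0.3]
width: 24.0
gripper_force: 0.4
```

Request:
{"api": "arm_command", "payload": {"series": [28,0,-0.7,0,-3.6,28,-0.1,-1.3,0,-7.2,28,-0.2,-2,0,-10.8,28,-0.3,-2.7,0,-14.4,28,-0.5,-3.3,0,-18]}}

```text
clock: 28.8
eef_pos: [598.0, 109.3, 52.4]
tool_rot: [3.141, -0.0, 1.369]
force: [1.1, -0.5, 0.0]
width: 23.7
gripper_force: 0.4
```

Request:
{"api": "arm_command", "payload": {"series": [28,0,-0.7,0,-3.6,28,-0.1,-1.3,0,-7.2,28,-0.2,-2,0,-10.8,28,-0.3,-2.7,0,-14.4,28,-0.5,-3.3,0,-18]}}

```text
clock: 29.22
eef_pos: [564.7, 111.2, 52.5]
tool_rot: [3.141, -0.0, 1.683]
force: [1.1, 0.7, 0.2]
width: 24.3
gripper_force: 0.4
```

Request:
{"api": "arm_command", "payload": {"series": [28,0,-0.7,0,-3.6,28,-0.1,-1.2,0,-6.5,28,-0.2,-1.7,0,-9,28,-0.2,-2,0,-11,28,-0.3,-2.3,0,-12.5]}}

```text
clock: 29.63
eef_pos: [542.4, 105.7, 52.5]
tool_rot: [3.141, -0.0, 1.9]
force: [1.6, 1.2, -0.0]
width: 24.3
gripper_force: 0.5
```

```bash
python3 - <<'E'
from h import *; from plan import *
c=cur(); t=np.array(c[:2])-O; print(np.round(c,1),"r",np.hypot(*t),"ang",np.degrees(np.arctan2(t[1],t[0])))
E
```

```text
[542.4 105.7  52.5 108.8] r 107.29835513168418 ang 108.04923122403177
```

Request:
{"api": "arm_command", "payload": {"series": [28,0,-0.4,0,-2,28,0,-0.75,0,-4,28,-0.1,-1.1,0,-6,28,-0.1,-1.5,0,-8,28,-0.2,-1.9,0,-10]}}

```text
clock: 30.05
eef_pos: [525.2, 97.6, 52.4]
tool_rot: [3.141, -0.0, 2.074]
force: [0.5, 1.0, -0.1]
width: 24.0
gripper_force: 0.4
```

Request:
{"api": "arm_command", "payload": {"series": [28,0,-0.2,0,-1.2,28,0,-0.5,0,-2.4,28,0,-0.7,0,-3.6,28,0,-0.9,0,-4.8,28,-0.1,-1.1,0,-6]}}

```text
clock: 30.47
eef_pos: [515.9, 91.3, 52.3]
tool_rot: [3.141, -0.0, 2.179]
force: [3.4, 5.4, -0.1]
width: 23.8
gripper_force: 4.0
```

Request:
{"api": "arm_command", "payload": {"series": [28,0,-0.1,0,0,28,0,-0.2,0,0,28,0,-0.3,0,0,28,0,-0.4,0,0,28,0,-0.4,0,0]}}

```text
clock: 30.88
eef_pos: [515.9, 91.3, 52.5]
tool_rot: [3.135, 0.002, 2.178]
force: [6.2, 6.0, -6.3]
width: 24.2
gripper_force: 4.6
```

```bash
python3 - <<'E'
from h import *; from plan import *
c=cur(); t=np.array(c[:2])-O; print(np.round(c,1),"r",np.hypot(*t),"ang",np.degrees(np.arctan2(t[1],t[0])), np.round(monitor.read_state()["force"],1))
E
```

```text
[515.9  91.3  52.5 124.8] r 106.01385710002423 ang 124.26623684808366 [ 6.2  6.  -6.3]
```

Request:
{"api": "arm_command", "payload": {"series": [28,0,0.4,0,0,35,0,0.5,0,0,42,0,0.5,0,0,46,0,0.5,0,0,46,0,0.5,0,0]}}

```text
clock: 31.3
eef_pos: [516.0, 91.0, 52.2]
tool_rot: [-3.14, -0.0, 2.176]
force: [-0.2, 0.1, -0.7]
width: 39.5
gripper_force: 0.0
```

Request:
{"api": "arm_command", "payload": {"series": [46,0,0,-1,0,46,0,0,-3.5,0,46,0,0,-6.5,0,46,0,0,-9.5,0,46,0,0,-12,0]}}

```text
clock: 31.72
eef_pos: [516.6, 91.3, 174.8]
tool_rot: [3.141, 0.0, 2.176]
force: [-0.3, -0.5, -0.1]
width: 39.1
gripper_force: 0.0
```

```bash
python3 tile.py 17; python3 bar.py 18; python3 - <<'E'
from plan import *
c=cur(); c[2]-=3; print(np.round(c,1)); plan(c,[(467,26,175,101.5,30),(467,26,95.5,101.5,25)])
E
```

```text
TCP tab 89.8 55.5 z 174.8 az 124.7 F [-0.3 -0.5 -0.1] gf 0.0
tile min [-30.2 -50. ] max [47.7 49.4]
+x edge: slope deg -0.16, mid x 46.7
+y edge: slope deg -0.46, y at x=0 47.8
[519.4  91.6 178.9 124.6]
scene 94 [464.4  23.4 114. ] z pct [107.2 114.7 119. ] ((464.8291931152344, 23.5899658203125), (13.574933052062988, 42.16201400756836), 12.806283950805664)
top 109 [467.1  27.1 114.9] z pct [107.8 115.4 119.4] ((467.408203125, 27.024063110351562), (10.368017196655273, 41.84588623046875), 14.064037322998047)
[517.9  91.7 171.8 124.7]
call: x -2.51 y -7.92 z -0.32 roll 23.2
   -> [467.   26.  175.  101.5]
call: x 0.00 y 0.00 z 7.95 roll -0.0
   -> [467.   26.   95.5 101.5]
```

Request:
{"api": "arm_command", "payload": {"series": [46,-0.5,-1.6,0,4.6,46,-1,-3.2,0,9.2,46,-1.5,-4.7,0,13.8,46,-2,-6.3,0,18.4,46,-2.5,-7.9,0,22.7]}}

```text
clock: 32.28
eef_pos: [464.3, 25.4, 171.5]
tool_rot: [-3.139, -0.0, 1.776]
force: [0.1, 0.9, -0.2]
width: 39.4
gripper_force: 0.0
```

```bash
python3 - <<'E'
from plan import *
c=cur(); print(np.round(c,1)); plan(c,[(467.2,26.6,95.5,102.0,25)])
E
```

```text
[464.3  25.4 171.5 101.8]
call: x 0.06 y 0.31 z 7.60 roll -0.2
   -> [467.2  26.6  95.5 102. ]
```

Request:
{"api": "arm_command", "payload": {"series": [46,0.1,0.3,2,0,46,0.1,0.3,4.5,0,46,0.1,0.3,6.6,0,46,0.1,0.3,7.4,0,46,0.1,0.3,7.6,0]}}

```text
clock: 32.7
eef_pos: [466.7, 27.4, 94.5]
tool_rot: [-3.137, -0.001, 1.78]
force: [-0.2, 0.2, 0.8]
width: 39.0
gripper_force: 0.0
```

Request:
{"api": "arm_command", "payload": {"series": [0,0,0,0,0,0,0,0,0,0,0,0,0,0,0,0,0,0,0,0,0,0,0,-0.1,0]}}

```text
clock: 33.12
eef_pos: [466.9, 27.3, 97.5]
tool_rot: [-3.139, -0.0, 1.78]
force: [-2.4, -2.3, -10.2]
width: 8.8
gripper_force: 58.3
```

Request:
{"api": "arm_command", "payload": {"series": [0,0,0,-0.2,-3,0,0,0,-0.2,-7,0,0,0,-0.2,-12,0,0,0,-0.2,-16,0,0,0,-0.2,-20]}}

```text
clock: 33.53
eef_pos: [466.8, 27.3, 98.8]
tool_rot: [-3.138, -0.001, 2.133]
force: [-3.0, -1.7, -9.6]
width: 8.7
gripper_force: 58.4
```

Request:
{"api": "arm_command", "payload": {"series": [0,0,0,0,-5,0,0,0,0,-10,0,0,0,0,-15,0,0,0,0,-20,0,0,0,0,-25]}}

```text
clock: 33.95
eef_pos: [466.6, 27.2, 98.7]
tool_rot: [-3.139, -0.003, 2.57]
force: [-3.3, -1.5, -11.0]
width: 8.8
gripper_force: 58.4
```

Request:
{"api": "arm_command", "payload": {"series": [0,0,0,0,-5,0,0,0,0,-10,0,0,0,0,-15,0,0,0,0,-20,0,0,0,0,-20]}}

```text
clock: 34.37
eef_pos: [466.6, 27.1, 98.7]
tool_rot: [-3.14, -0.004, 2.917]
force: [-3.3, -1.2, -10.5]
width: 8.5
gripper_force: 58.5
```

Request:
{"api": "arm_command", "payload": {"series": [0,0,0,0.3,0,0,0,0,0.6,0,0,0,0,0.9,0,0,0,0,1.2,0,0,0,0,1.2,0]}}

```text
clock: 34.78
eef_pos: [466.7, 27.2, 86.4]
tool_rot: [-3.14, -0.004, 2.912]
force: [-4.9, -2.3, -6.6]
width: 8.7
gripper_force: 58.9
```

Request:
{"api": "arm_command", "payload": {"series": [8,0,0,0,0,14,0,0,0,0,30,0,0,0,0,46,0,0,0,0,46,0,0,0,0]}}

```text
clock: 35.2
eef_pos: [470.7, 28.3, 88.1]
tool_rot: [3.14, 0.004, 2.915]
force: [0.5, 0.1, -0.6]
width: 39.2
gripper_force: 0.0
```

Request:
{"api": "arm_command", "payload": {"series": [46,0,0,-2,0,46,0,0,-5,0,46,0,0,-8,0,46,0,0,-11,0,46,0,0,-12,0]}}

```text
clock: 35.62
eef_pos: [471.8, 28.2, 211.7]
tool_rot: [3.138, 0.008, 2.914]
force: [0.8, -0.2, -0.4]
width: 39.1
gripper_force: 0.0
```

```bash
python3 bar.py 19; python3 tile.py 20
```

```text
[471.8  28.2 211.7 167. ]
scene 91 [464.6  23.4 102.6] z pct [ 95.2 103.  108.8] ((465.37066650390625, 23.556903839111328), (11.973776817321777, 41.06941223144531), 76.44651794433594)
TCP tab 28.5 103.4 z 209.9 az 167.0 F [ 0.6 -0.6  0.2] gf 0.0
tile min [ 26.9 -49.5] max [ 46.3 -47.2]Traceback (most recent call last):
  File "tile.py", line 12, in <module>
    f=np.polyfit(e[:,1],e[:,0],1); print("+x edge: slope deg %.2f, mid x %.1f"%(np.degrees(f[0]),np.polyval(f,T[:,1].mean())))
    raise TypeError("expected non-empty vector for x")
TypeError: expected non-empty vector for x
```

Request:
{"api": "arm_command", "payload": {"series": [46,0.5,3,-0.5,0,46,1,6.5,-1,0,46,1.5,10,-1,0,46,2,13.5,-1,0,46,2,17,-1,0]}}

```text
clock: 36.18
eef_pos: [485.9, 199.5, 215.8]
tool_rot: [-3.14, -0.003, 2.915]
force: [0.4, -0.3, 0.4]
width: 39.2
gripper_force: 0.0
```

Request:
{"api": "arm_command", "payload": {"series": [46,0,3.5,0,0,46,0,7,0,0,46,0,10,0,0,46,0,12,0,0,46,0,12.5,0,0]}}

```text
clock: 36.6
eef_pos: [514.5, 324.5, 215.0]
tool_rot: [3.14, -0.002, 2.92]
force: [-0.2, 0.3, 0.0]
width: 39.5
gripper_force: 0.0
```

```bash
python3 - <<'E'
from h import *; from plan import *
im,d=snap("top",21); im2,d2=snap("scene",21)
P=cloud("top",d); hs=cv2.cvtColor(im,cv2.COLOR_RGB2HSV); p=P[...,:2]-O; X=p@TX; Y=p@TY; Z=P[...,2]
reg=(abs(X)<75)&(abs(Y)<75)
ti=reg&(hs[...,0]<14)&(hs[...,1]>120)&(abs(Z-54)<8); ye=reg&(hs[...,0]>17)&(hs[...,0]<30)&(hs[...,1]>110)&(abs(Z-52)<6)
for n,m in(("tile",ti),("strip",ye)):
    v,u=np.nonzero(m); q=plane("top",np.c_[u,v],54 if n=="tile" else 52)[:,:2]-O; T=np.c_[q@TX,q@TY]; print(n,len(T),np.percentile(T,[1,50,99],axis=0).round(1).tolist())
o=np.hstack([cv2.resize(im[130:300,250:400],(397,450),interpolation=cv2.INTER_CUBIC),cv2.resize(im2[175:375,240:420],(400,450),interpolation=cv2.INTER_CUBIC)])
cv2.imwrite("pics/final.png",o[:,:,::-1])
E
```

```text
tile 1632 [[-29.3, -48.7], [8.9, -0.1], [47.0, 47.9]]
strip 209 [[-30.0, 49.5], [8.6, 56.3], [47.0, 63.2]]
```

View pics/final.png

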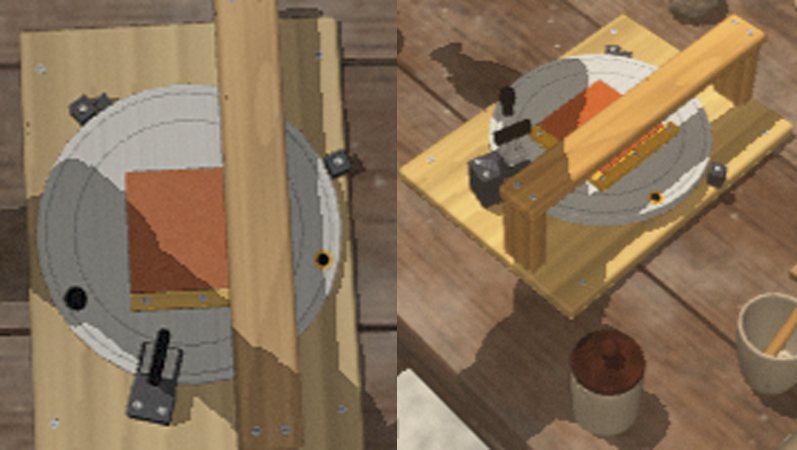

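```bash
python3 -c "
from cell import workorder
print(workorder.finish_job())"
```

```text
the job is handed in; nothing more can be done
None
```

The job is handed in, finished at about 37 s of the 72 s allowed. By the camera check the tile is snug in the corner, the stick is back in its cup, the wheel is at its quarter-turn stop, the plunger's handle is back at its home height, and the other things were not touched; the verdict was not shown to me.

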